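Shift the timber feed drive into third gear

ROBOT

A 7-joint arm with a two-finger parallel gripper is mounted at the origin on the work surface. World frame = base frame: x ahead of the robot, y to its left, z up, the work surface at z = 0. Lengths are in m, angles in rad, forces in N, time in s.
With the tool pointing down it reaches from about 0.425 to 1.025 m from the base axis. Payload 9.4 kg.
Tool frame: the origin (TCP) lies midway between the tips of the shut fingers; the grasp point (between the pads) lies 19 mm behind it; z points along the fingers, y is the direction in which the jaws open and shut (so a half turn about z gives the same grasp; the last joint's range is limited). The gripper opens to 85 mm and grips with 20 to 120 N. Pads are 22 mm wide; open, the fingers measure 114 mm over their backs; the gripper's body (76 mm by 85 mm) begins 54 mm behind the grasp point. The pads swing forward as they close: fully open they stand 13 mm farther back than shut.
Start: joints at [1.096, 0.599, -0.003, 1.599, 0.002, 0.943, -0.08], TCP at [0.281, -0.668, 0.231] pointing down, gripper open.
Joint ranges: [-2.57, 2.57], [-0.35, 1.97], [-1.29, 1.29], [0.11, 2.56], [-1.05, 4.19], [0.11, 1.86], [-2.63, 2.63]. Speed limits (rad/s): [2.22, 2.22, 3.01, 3.01, 3.14, 3.14, 3.14].

INTERFACE

Orientations are given as a rotation vector (axis times angle).
In Python, from cell import robot, imaging, spotter gives the robot as it stands. The module is installed in compiled form; this text tells all that it offers.
- The arm moves only by the tool arm_command, never from a script. Its argument "deltas" is a list of rows, each an object of numbers: "tx", "ty", "tz": the shift along the tool's x, y, z in m; "rx", "ry", "rz": the turn, a rotation vector about the tool's x, y, z in degrees. A call has 1 to 8 rows; each row shifts and turns the commanded pose from where the row before left it, along the tool's axes as they then stand; what a row does not reach is not made up. A row lasts 1/8 s, in which the tool goes at most 62.5 mm and 10.7 degrees, less where a joint would pass 70% of its speed; a pose out of reach is approached as far as the arm can. A call is refused whole if a number of a shift passes 0.0625 or a number of a turn 10.7, either way. A call with a gripper value outside its range is refused whole. "gripper" is the finger opening in m, from 0 to 0.0854, set as the call begins (left out, the last holds). The fingers move at their own pace and stop on an object; the grip force is fixed at half the most. Time passes only in rows, so rows that do not move let the fingers close. It gives the time, the measured TCP pose, the force and the opening at its end, in the units of the state.
- robot.get_state(): the state, without advancing time (a new reading comes with each control period).
- imaging.grab_frame(name): name is "scene" or "top" or "wrist"; returns the picture (400x640x3 uint8, blue, green, red); there is no depth.
- imaging.camera_params(name): a dict with "intrinsics" (3x3 intrinsics, pixels), "T" (4x4, takes a point from camera to world coordinates); the wrist camera has in their place "tool_from_camera" (4x4, takes a point from camera to tool coordinates, whose origin is the TCP and whose axes are the flange's). Camera axes: x right, y down, z forward; pixel columns grow to the right and rows downward; lengths in m; the calibration is good to about 2 mm. A picture is of the moment at which its call begins: read the wrist's pose just before it. camera_params takes no time and is no camera call.
- robot.close_job(): hands the job in, once; it reports no verdict.
Trained networks look in the newest picture that a camera, given by its name, has taken for a name from the list of things; names that differ only in an ending like _2 or _b are one class to them, and where a whole thing is asked for, a point or a joint stands for the part that bears it (a point fixed in the world has none). Each returns a list of dicts, best first, with "p" (0 to 1); they miss things now and then, are a little off and sometimes report something else, mostly with a low value. They report only what shows in the picture. A call takes as long as a camera call.
- spotter.search_frame(name, camera): "rect" ([left, top, width, height] in pixels, round what is visible of it).
- spotter.spot_point(name, camera): "uv" ([column, row] in pixels: a listed point, or the origin of a listed thing).
The state is a dict: "clock": time; "qpos": joint angles; "joint_velocities": joint speeds; "tau": joint torques, N m; "ee_pos": TCP position; "orientation": TCP orientation; "force": force on the tool from outside, world axes, zero at the start; "moment": the same for the moment, N m; "width": finger opening in m.
Only numpy, scipy, OpenCV 4.12 (cv2) and the standard library are available. Lean on these libraries where they do the work, as an engineer would, in place of code of your own. Each camera call takes 0.05 s, during which the arm holds its last target.

TASK

Put the timber feed drive into third gear: using only fingertips or the outside of the fingers, push its yellow-knobbed gear lever along the left slot of the H gate to the cross slot, across to the right slot, then forward (away from the robot) until it is fully home at the far end of the right slot, marked with three red dots, and leave it there. Push only: do not take the knob or the stick between the fingers. Do not press the red stop button, and leave the tin, the brush and the wooden offcut where they are.

Things in the scene. Friction and masses are not known exactly. Their poses are not given: they have to be found in the camera images.
- gearbox: Blue gearbox: body 170 x 170 mm, foot 200 x 200 mm, top 89 mm; an aluminium gate plate 120 (x) x 110 (y) mm lies on top, its face 100 mm above the table. A rubber feed roller, 72 mm diameter, axis 50 mm up, sticks out of the left side to y = +167 mm. Origin: centre of the underside; x forward (away from the robot), y left; yaw within 0.35 rad.
- gate (a point): Centre of the H gate on the plate's face, axes as the gearbox. In its frame: slots along x, 20 mm wide, centred at y = +22 (left) and -22 mm (right), from x = -40 to +40 mm; cross slot at x = 0, 22 mm wide. Tongues (|y| < 12, 11 < |x| < 40 mm) stop the stick.
- third (a point): Third gear: where the stick's axis passes the plate's face when fully home, at the far end of the right slot (gate x +34, y -22 mm; the stick may lean to y -25). Dots on the plate beyond the slot ends: one far left, two near left, three (red; the rest black) far right, four near right.
- knob (a point): Centre of the lever's yellow ball knob, 42 mm diameter. Below it a black collar, 20 mm diameter (18 to 30 mm below the knob centre), then a 12 mm steel stick down through the gate. The lever pivots 80 mm straight below gate (inside the box), 160 mm from the knob centre. z along the lever, upward; x, y as the gate's when it stands upright.
- across (a joint): Sideways lean of the lever, rad: negative left, positive right, stops at -0.30 and +0.30; starts in the left slot (-0.30 to -0.22; right slot +0.22 to +0.30). With a = across, f = fore the knob centre in the gate frame is x = 0.16 sin f, y = -0.16 sin a cos f, z = -0.08 + 0.16 cos a cos f (m). No springs; friction, about 2 N at the knob, keeps it where left.
- fore (a joint): Fore-and-aft lean of the lever, rad: positive forward, away from the robot; stops at -0.36 and +0.36 (slot ends). It can cross between the slots only within about 0.06 of 0. Starts anywhere along the left slot. No springs or detents; friction, about 2 N at the knob, keeps it where left.
- stop (a joint): Travel of the red stop button in m: 0 out, 0.006 fully pressed (5 N). Round, 24 mm across, in a black housing of 40 mm diameter on the near right corner of the box top, centred at x = -73, y = -73 mm in the gate frame, its top about 10 mm above the gate face. Not to be pressed.
- tin: Metal tin with paper label, standing, 66 mm diameter, 100 mm high, on the table left of the roller; origin at the centre of its underside. Leave alone.
- brush: Paint brush with orange handle, 190 mm long, lying right of the gearbox; origin at its underside. Leave alone.
- offcut: Wooden offcut 100 x 45 x 30 mm lying on the table beyond the gearbox; origin at the centre of its underside. Leave alone.

How it is judged:
By the outcome, as a careful person would: the job done as asked, in the order asked, and still so for the second after the job is handed in, with the robot touching nothing.
It also fails if it takes over 48 s, if anything falls off the work surface, if the arm or the gripper's body presses on something with over 40 N, if the wrist force passes 120 N, or if a joint passes its speed limit or range.

## Working session

There is one attempt and no reset: what is moved stays moved. The work goes in short steps, Python scripts to look and compute and a tool call to move; the robot and the scene stay as the last step left them, time stands still between calls to the robot, and variables do not carry over. Pictures are saved under pics/ and viewed, and the job is handed in when it is done.

Besides the shell and the picture viewer there is one more tool, called after "Request:" as name(argument=value, ...) on one line, values as JSON. arm_command: Moves the arm, as the interface text tells. Its arguments: {"type":"object","properties":{"deltas":{"type":"array","items":{"type":"object","properties":{"tx":{"type":"number"},"ty":{"type":"number"},"tz":{"type":"number"},"rx":{"type":"number"},"ry":{"type":"number"},"rz":{"type":"number"}}}},"gripper":{"type":"number"}},"required":["deltas"]}

```bash
mkdir -p pics
python3 - <<'E'
from cell import robot, imaging, spotter
import cv2,numpy as np
s=robot.get_state()
for k in("clock","ee_pos","orientation","force","width"):print(k,s[k])
for c in("scene","top"):
    cv2.imwrite(f"pics/{c}0.png",imaging.grab_frame(c))
    p=imaging.camera_params(c);print(c,np.round(p["intrinsics"],1).tolist(),np.round(p["T"],4).tolist())
    for n in("knob","gate","third","stop"):
        print(n,[(np.round(d["uv"],1).tolist(),round(d["p"],2)) for d in spotter.spot_point(n,c)[:2]])
print(np.round(imaging.camera_params("wrist")["tool_from_camera"],4).tolist())
print(robot.get_state()["clock"])
E
```

```text
clock 0.0
ee_pos [ 0.28065353 -0.6679308   0.23040087]
orientation [-3.07809229e+00 -6.20560766e-01  7.40664302e-04]
force [ 0.31930468 -0.55097766  0.69020024]
width 0.08546341698589453
scene [[364.8, 0.0, 316.4], [0.0, 364.8, 194.7], [0.0, 0.0, 1.0]] [[-0.7359, 0.5356, -0.4142, 0.9738], [0.677, 0.575, -0.4594, 0.5108], [-0.0079, -0.6184, -0.7858, 0.8115], [0.0, 0.0, 0.0, 1.0]]
knob [([317.4, 148.8], 0.72), ([281.7, 164.7], 0.16)]
gate [([297.8, 165.3], 0.93)]
third [([282.9, 164.5], 0.76), ([237.8, 205.1], 0.29)]Traceback (most recent call last):
  File "<stdin>", line 9, in <module>
ValueError: it knows: brush, gate, gearbox, knob, offcut, third, tin
```

Run:
```python
from cell import robot, imaging, spotter
import cv2,numpy as np
for c in("top",):
    cv2.imwrite(f"pics/{c}0.png",imaging.grab_frame(c))
    p=imaging.camera_params(c);print(c,np.round(p["intrinsics"],1).tolist(),np.round(p["T"],4).tolist())
    for n in("knob","gate","third"):
        print(n,[(np.round(d["uv"],1).tolist(),round(d["p"],2)) for d in spotter.spot_point(n,c)[:2]])
print(np.round(imaging.camera_params("wrist")["tool_from_camera"],4).tolist())
print(robot.get_state()["clock"])
```

```text
top [[451.4, 0.0, 316.7], [0.0, 451.4, 197.8], [0.0, 0.0, 1.0]] [[-0.0105, -0.9825, 0.1858, 0.47], [-0.9998, 0.013, 0.0123, 0.1021], [-0.0145, -0.1856, -0.9825, 0.9554], [0.0, 0.0, 0.0, 1.0]]
knob [([360.6, 240.7], 0.67)]
gate [([384.8, 230.3], 0.61)]
third [([398.5, 215.4], 0.89)]
[[0.0005, -0.9581, -0.2865, 0.0727], [1.0, 0.0006, -0.0006, -0.0003], [0.0007, -0.2865, 0.9581, -0.1425], [0.0, 0.0, 0.0, 1.0]]
0.4
```

View pics/scene0.png

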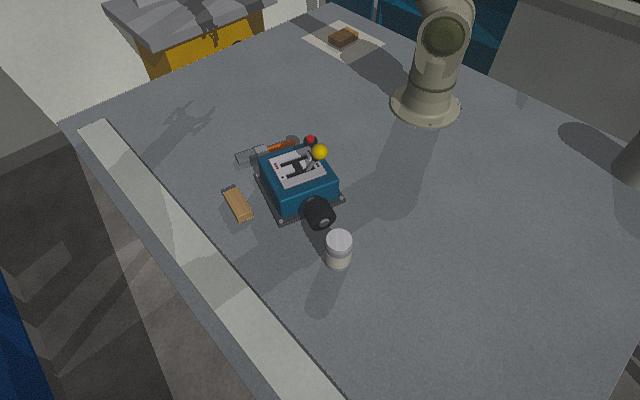

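View pics/top0.png

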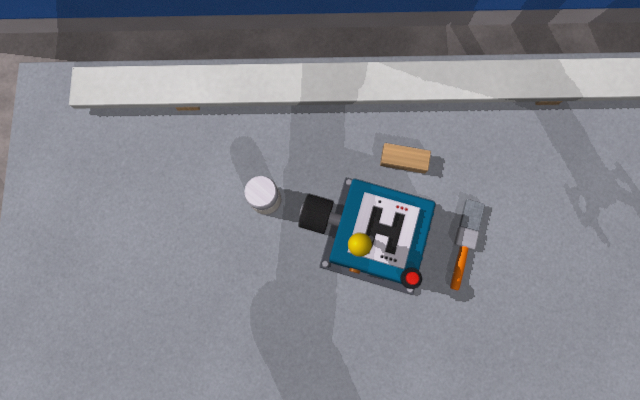

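```bash
cat > h.py <<'E'
import numpy as np,cv2
from cell import imaging
def proj(c,P):
    p=imaging.camera_params(c);T=np.array(p["T"]);K=np.array(p["intrinsics"])
    q=(np.atleast_2d(P)-T[:3,3])@T[:3,:3]
    q=q@K.T;return q[:,:2]/q[:,2:]
def ray(c,uv):
    p=imaging.camera_params(c);T=np.array(p["T"]);K=np.array(p["intrinsics"])
    d=T[:3,:3]@np.linalg.solve(K,[uv[0],uv[1],1]);return T[:3,3],d
def atz(c,uv,z):
    o,d=ray(c,uv);return o+d*(z-o[2])/d[2]
def tri(uvs):
    A=np.zeros((3,3));b=np.zeros(3)
    for c,uv in uvs:
        o,d=ray(c,uv);d=d/np.linalg.norm(d);M=np.eye(3)-np.outer(d,d);A+=M;b+=M@o
    return np.linalg.solve(A,b)
E
python3 - <<'E'
import cv2,numpy as np
from h import *
a=cv2.imread("pics/top0.png");b=cv2.imread("pics/scene0.png")
x=cv2.resize(a[170:300,300:460],None,fx=5,fy=4.6*5/4.6,interpolation=2)[:600];
x=cv2.resize(a[175:295,310:450],None,fx=5,fy=5,interpolation=2);cv2.imwrite("pics/topz.png",x)
y=cv2.resize(b[125:235,225:355],None,fx=5,fy=5,interpolation=2);cv2.imwrite("pics/scenez.png",y)
for n,s,t in(("knob",(317.4,148.8),(360.6,240.7)),("gate",(297.8,165.3),(384.8,230.3)),("third",(282.9,164.5),(398.5,215.4))):
    print(n,tri([("scene",s),("top",t)]),atz("top",t,.1),atz("scene",s,.1))
for nm,im in(("top",a),("scene",b)):
    h=cv2.cvtColor(im,cv2.COLOR_BGR2HSV);m=cv2.inRange(h,(22,150,120),(34,255,255))
    n,l,st,ce=cv2.connectedComponentsWithStats(m);
    print(nm,[(st[i].tolist(),ce[i].round(1).tolist()) for i in range(1,n) if st[i][4]>40])
E
```

```text
knob [0.54098393 0.0369078  0.17807917] [0.54790161 0.03061243 0.1       ] [ 0.48782144 -0.02178123  0.1       ]
gate [ 0.56660607 -0.01530235  0.09683037] [ 0.56709553 -0.01584128  0.1       ] [ 0.56771893 -0.01186486  0.1       ]
third [ 0.59484889 -0.04250447  0.09921091] [ 0.59533601 -0.04304735  0.1       ] [ 0.59479785 -0.0410985   0.1       ]
top [([348, 233, 21, 23, 367], [358.0, 243.9])]
scene [([166, 20, 88, 51, 1294], [207.6, 44.4]), ([313, 144, 15, 15, 177], [320.1, 151.1])]
```

View pics/topz.png

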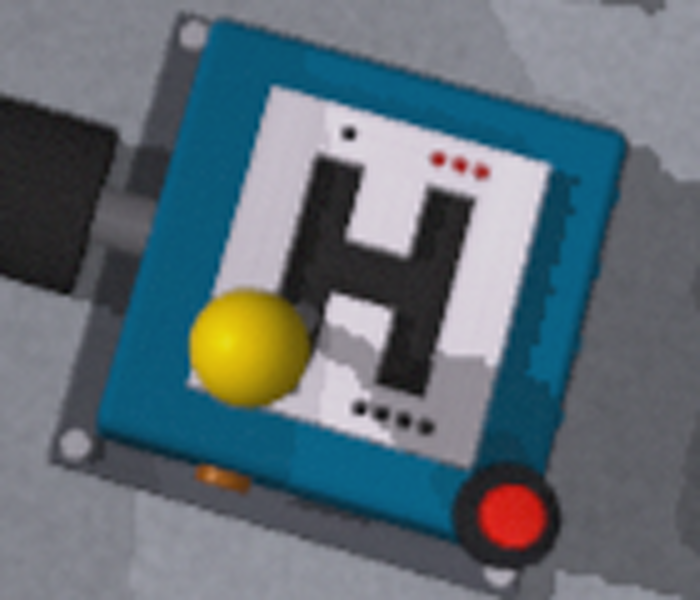

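View pics/scenez.png

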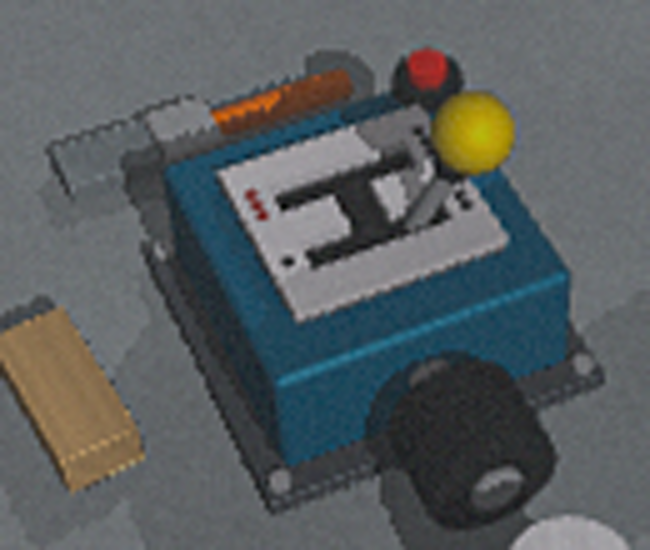

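Run:
```python
from h import *
from scipy.optimize import least_squares
px=np.array([(272,88),(551,165),(473,467),(318,155),(362,170),(429,186),(476,198),(377,388),(424,399),(351,240),(411,258),(328,293),(388,310)],float)
m=np.array([(60,55),(60,-55),(-60,-55),(40,32),(40,12),(40,-12),(40,-32),(-40,-12),(-40,-32),(11,12),(11,-12),(-11,12),(-11,-12)])/1000.
uv=(px+.5)/5-.5+[310,175]
def W(p,m,z):
    c,s=np.cos(p[2]),np.sin(p[2]);return np.c_[p[0]+c*m[:,0]-s*m[:,1],p[1]+s*m[:,0]+c*m[:,1],np.full(len(m),z)]
r=least_squares(lambda p:(proj("top",W(p,m,.1))-uv).ravel(),[.567,-.014,-.2])
print(r.x,np.abs(r.fun).max())
ps=np.array([(218,172),(509,238),(297,320),(275,197),(312,268)]);ms=np.array([(60,-55),(-60,55),(60,55),(40,-32),(40,32)])/1000
us=(ps+.5)/5-.5+[225,125]
r2=least_squares(lambda p:(proj("scene",W(p,ms,.1))-us).ravel(),r.x);print("scene",r2.x,np.abs(r2.fun).max())
g=r.x
k=tri([("top",(358.5,244)),("scene",(319.8,151.3))]);print("knob",k)
c,s=np.cos(g[2]),np.sin(g[2])
R=np.array([[c,-s,0],[s,c,0],[0,0,1]]);l=R.T@(k-[g[0],g[1],.1]);print("gate-frame knob",l)
f=np.arcsin(l[0]/.16);print("f",f,"a",-np.arcsin(l[1]/.16/np.cos(f)))
# fit f,a by projecting
def kn(q):
    f,a=q;return np.array([g[0],g[1],.1])+R@np.array([.16*np.sin(f),-.16*np.sin(a)*np.cos(f),-.08+.16*np.cos(a)*np.cos(f)])
r3=least_squares(lambda q:np.r_[proj("top",kn(q))[0]-(358.5,244),proj("scene",kn(q))[0]-(319.8,151.3)],[-.2,-.25]);print(r3.x,r3.fun,kn(r3.x))
```

```text
[ 0.56818234 -0.01366245 -0.29290072] 1.1078807593718807
scene [ 0.57061338 -0.01154471 -0.30184798] 1.2491057894292226
knob [0.53606842 0.04003099 0.16842782]
gate-frame knob [-0.04624914  0.04213439  0.06842782]
f -0.2932417994162284 a -0.27867573270612617
[-0.2933474  -0.27699246] [0.14831634 0.04834212 0.01819574 0.25919331] [0.53598096 0.039797   0.1673267 ]
```

Request:
arm_command(deltas=[{"rz": 10}, {"rz": 10}, {"rz": 10}, {"rz": 9.8}, {}], gripper=0)

```text
$.deltas[0]: bad value
```

```bash
cat >> h.py <<'E'
G=np.array([0.569,-0.013,0.1]);YAW=-0.295
def rel(goal):
    "goal: gate-frame x,y and world z; prints tool-axis deltas"
    from cell import robot
    from scipy.spatial.transform import Rotation as Ro
    s=robot.get_state();c,si=np.cos(YAW),np.sin(YAW);R=np.array([[c,-si,0],[si,c,0],[0,0,1]])
    w=G+R@np.array([goal[0],goal[1],0]);w[2]=goal[2]
    Rt=Ro.from_rotvec(s["orientation"]).as_matrix()
    e=R.T@(np.array(s["ee_pos"])-G)
    print("t",s["clock"],"tcp gate",e.round(4),"z",round(s["ee_pos"][2],4),"w",round(s["width"],4),"F gate",(R.T@s["force"]).round(2))
    print("toolx yaw",np.arctan2(Rt[1,0],Rt[0,0]).round(4),"toolz",Rt[:,2].round(3),"delta",(Rt.T@(w-s["ee_pos"])).round(4))
E
python3 -c "
from h import *
rel((-.11,.043,.23))"
```

```text
t 0.4 tcp gate [-0.0852 -0.7108  0.1311] z 0.2311 w 0.0853 F gate [-0.41 -0.23  0.26]
toolx yaw 0.3978 toolz [-0.  0. -1.] delta [ 0.4624 -0.5959  0.0012]
```

Probably every field must be given.

Request:
arm_command(deltas=[{"tx": 0, "ty": 0, "tz": 0, "rx": 0, "ry": 0, "rz": 10}, {"tx": 0, "ty": 0, "tz": 0, "rx": 0, "ry": 0, "rz": 10}, {"tx": 0, "ty": 0, "tz": 0, "rx": 0, "ry": 0, "rz": 10}, {"tx": 0, "ty": 0, "tz": 0, "rx": 0, "ry": 0, "rz": 9.7}, {"tx": 0, "ty": 0, "tz": 0, "rx": 0, "ry": 0, "rz": 0}], gripper=0)

```text
clock: 1.02
ee_pos: [0.2811, -0.6683, 0.2312]
orientation: [3.108, -0.459, -0.001]
force: [1.2, 0.4, -0.0]
width: 0.0001
```

```bash
python3 -c "
from h import *
rel((-.11,.043,.23))"
```

```text
t 1.025 tcp gate [-0.0849 -0.7107  0.1312] z 0.2312 w 0.0001 F gate [ 1.08  0.72 -0.03]
toolx yaw -0.2935 toolz [-0. -0. -1.] delta [-0.024  -0.7537  0.001 ]
```

Request:
arm_command(deltas=[{"tx": 0, "ty": -0.03, "tz": 0, "rx": 0, "ry": 0, "rz": 0}, {"tx": -0.005, "ty": -0.05, "tz": 0, "rx": 0, "ry": 0, "rz": 0}, {"tx": -0.005, "ty": -0.05, "tz": 0, "rx": 0, "ry": 0, "rz": 0}, {"tx": -0.005, "ty": -0.05, "tz": 0, "rx": 0, "ry": 0, "rz": 0}, {"tx": -0.005, "ty": -0.05, "tz": 0, "rx": 0, "ry": 0, "rz": 0}, {"tx": -0.004, "ty": -0.05, "tz": 0, "rx": 0, "ry": 0, "rz": 0}, {"tx": 0, "ty": -0.05, "tz": 0, "rx": 0, "ry": 0, "rz": 0}, {"tx": 0, "ty": -0.05, "tz": 0, "rx": 0, "ry": 0, "rz": 0}])

```text
clock: 2.02
ee_pos: [0.3688, -0.2965, 0.2316]
orientation: [3.108, -0.454, 0.001]
force: [1.1, 0.7, 0.7]
width: -0.0002
```

Request:
arm_command(deltas=[{"tx": 0, "ty": -0.05, "tz": 0, "rx": 0, "ry": 0, "rz": 0}, {"tx": 0, "ty": -0.05, "tz": 0, "rx": 0, "ry": 0, "rz": 0}, {"tx": 0, "ty": -0.05, "tz": 0, "rx": 0, "ry": 0, "rz": 0}, {"tx": 0, "ty": -0.05, "tz": 0, "rx": 0, "ry": 0, "rz": 0}, {"tx": 0, "ty": -0.05, "tz": 0, "rx": 0, "ry": 0, "rz": 0}, {"tx": 0, "ty": -0.05, "tz": 0, "rx": 0, "ry": 0, "rz": 0}, {"tx": 0, "ty": -0.05, "tz": 0, "rx": 0, "ry": 0, "rz": 0}, {"tx": 0, "ty": 0, "tz": 0, "rx": 0, "ry": 0, "rz": 0}])

```text
clock: 3.02
ee_pos: [0.4714, 0.0409, 0.2314]
orientation: [-3.109, 0.445, -0.002]
force: [-0.4, -0.6, 0.1]
width: 0.0
```

```bash
python3 -c "
from h import *
rel((-.11,.043,.145))"
```

```text
t 3.025 tcp gate [-0.1091  0.0232  0.1314] z 0.2314 w 0.0 F gate [-0.21 -0.69  0.05]
toolx yaw -0.2846 toolz [ 0.001  0.001 -1.   ] delta [-0.0008 -0.0197  0.0864]
```

Request:
arm_command(deltas=[{"tx": 0, "ty": -0.01, "tz": 0.04, "rx": 0, "ry": 0, "rz": 0.6}, {"tx": 0, "ty": -0.009, "tz": 0.046, "rx": 0, "ry": 0, "rz": 0}, {"tx": 0, "ty": 0, "tz": 0, "rx": 0, "ry": 0, "rz": 0}])

```text
clock: 3.4
ee_pos: [0.4741, 0.0545, 0.1433]
orientation: [3.104, -0.473, -0.008]
force: [0.8, 0.1, 0.3]
width: 0.0001
```

```bash
python3 -c "
from h import *
rel((-.078,.043,.145))
for c in ('scene','wrist','top'): cv2.imwrite(f'pics/{c}1.png',imaging.grab_frame(c))
a=cv2.imread('pics/top1.png')[175:295,310:450];b=cv2.imread('pics/scene1.png')[105:225,225:365]
cv2.imwrite('pics/m1.png',cv2.resize(np.hstack([a,b]),None,fx=2.85,fy=2.85,interpolation=2))
"
```

```text
t 3.4 tcp gate [-0.1104  0.037   0.0433] z 0.1433 w 0.0001 F gate [0.74 0.33 0.28]
toolx yaw -0.3027 toolz [-0.005 -0.001 -1.   ] delta [ 0.0323 -0.0062 -0.0019]
```

View pics/m1.png

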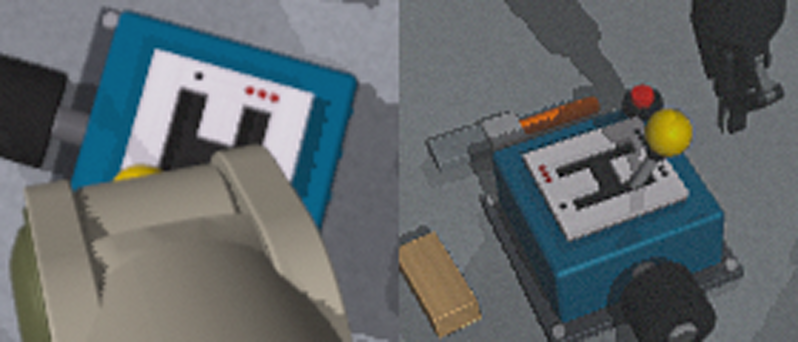

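View pics/wrist1.png

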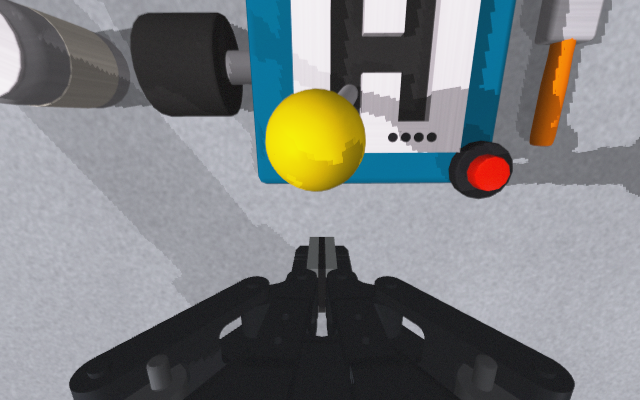

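Request:
arm_command(deltas=[{"tx": 0.008, "ty": -0.006, "tz": -0.002, "rx": 0, "ry": 0, "rz": -0.5}, {"tx": 0.01, "ty": 0, "tz": 0, "rx": 0, "ry": 0, "rz": 0}, {"tx": 0.01, "ty": 0, "tz": 0, "rx": 0, "ry": 0, "rz": 0}, {"tx": 0.007, "ty": 0, "tz": 0, "rx": 0, "ry": 0, "rz": 0}, {"tx": 0.007, "ty": 0, "tz": 0, "rx": 0, "ry": 0, "rz": 0}, {"tx": 0.007, "ty": 0, "tz": 0, "rx": 0, "ry": 0, "rz": 0}, {"tx": 0.007, "ty": 0, "tz": 0, "rx": 0, "ry": 0, "rz": 0}, {"tx": 0, "ty": 0, "tz": 0, "rx": 0, "ry": 0, "rz": 0}])

```text
clock: 4.55
ee_pos: [0.5318, 0.0442, 0.1472]
orientation: [3.107, -0.465, 0.001]
force: [-0.9, 1.2, 0.4]
width: -0.0
```

```bash
cat > look.py <<'E'
import sys
from h import *
n=sys.argv[1];rel(eval(sys.argv[2]))
for c in ('scene','wrist'): cv2.imwrite(f'pics/{c}{n}.png',imaging.grab_frame(c))
b=cv2.imread(f'pics/scene{n}.png');w=cv2.imread(f'pics/wrist{n}.png')
h=cv2.cvtColor(b,cv2.COLOR_BGR2HSV);m=cv2.inRange(h,(22,150,120),(34,255,255))
k,l,st,ce=cv2.connectedComponentsWithStats(m)
for i in range(1,k):
    if st[i][4]>40 and 240<ce[i][0]<360:
        print("ball",st[i],ce[i].round(1))
        # solve f,a from scene only
        from scipy.optimize import least_squares
        c,s=np.cos(YAW),np.sin(YAW);R=np.array([[c,-s,0],[s,c,0],[0,0,1]])
        kn=lambda q:G+R@np.array([.16*np.sin(q[0]),-.16*np.sin(q[1])*np.cos(q[0]),-.08+.16*np.cos(q[1])*np.cos(q[0])])
        r=least_squares(lambda q:proj("scene",kn(q))[0]-ce[i],[0,0]);print("f,a",r.x.round(3),"gate knob",(R.T@(kn(r.x)-G)).round(4))
b=cv2.resize(b[105:205,235:335],(400,400),interpolation=2)
cv2.imwrite(f'pics/m{n}.png',np.hstack([b,cv2.resize(w[:,120:520],(400,400))]))
E
python3 look.py 2 "(-.032,.043,.145)"
```

```text
t 4.55 tcp gate [-0.0522  0.0439  0.0472] z 0.1472 w -0.0 F gate [-1.23  0.86  0.41]
toolx yaw -0.2972 toolz [ 0. -0. -1.] delta [0.0202 0.0009 0.0022]
ball [241  13  23  23 254] [253.2  23.9]
f,a [-0.037  0.738] gate knob [-0.006  -0.1076  0.0383]
ball [303 145  16  17 183] [310.5 153. ]
f,a [-0.136 -0.26 ] gate knob [-0.0216  0.0407  0.0732]
```

View pics/m2.png

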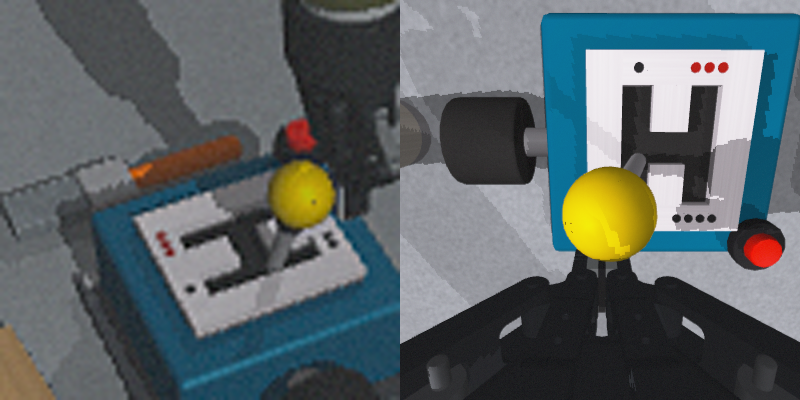

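Request:
arm_command(deltas=[{"tx": 0.006, "ty": 0, "tz": 0, "rx": 0, "ry": 0, "rz": 0}, {"tx": 0.006, "ty": 0, "tz": 0, "rx": 0, "ry": 0, "rz": 0}, {"tx": 0.005, "ty": 0, "tz": 0, "rx": 0, "ry": 0, "rz": 0}, {"tx": 0.004, "ty": 0, "tz": 0, "rx": 0, "ry": 0, "rz": 0}, {"tx": 0, "ty": 0, "tz": 0, "rx": 0, "ry": 0, "rz": 0}, {"tx": 0, "ty": 0, "tz": 0, "rx": 0, "ry": 0, "rz": 0}])

```text
clock: 5.4
ee_pos: [0.5513, 0.0382, 0.1472]
orientation: [3.107, -0.465, 0.0]
force: [-0.4, 0.5, -0.1]
width: -0.0001
```

```bash
python3 look.py 3 "(-.032,.043,.145)"
```

```text
t 5.4 tcp gate [-0.0318  0.0439  0.0472] z 0.1472 w -0.0001 F gate [-0.51  0.37 -0.09]
toolx yaw -0.2969 toolz [ 0. -0. -1.] delta [-0.0002  0.0009  0.0022]
ball [238  12  26  25 297] [252.5  24.4]
f,a [-0.033  0.739] gate knob [-0.0052 -0.1078  0.0381]
ball [296 148  15  16 187] [302.9 155.6]
f,a [-0.006 -0.263] gate knob [-0.0009  0.0416  0.0745]
```

View pics/m3.png

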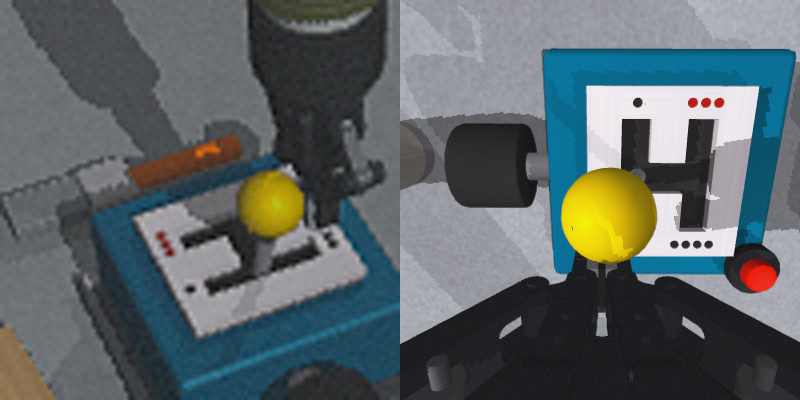

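Request:
arm_command(deltas=[{"tx": -0.03, "ty": 0, "tz": 0, "rx": 0, "ry": 0, "rz": 0}, {"tx": -0.03, "ty": 0, "tz": 0, "rx": 0, "ry": 0, "rz": 0}, {"tx": 0, "ty": -0.03, "tz": -0.02, "rx": 0, "ry": 0, "rz": 0}, {"tx": 0, "ty": -0.05, "tz": -0.04, "rx": 0, "ry": 0, "rz": 0}, {"tx": 0, "ty": 0, "tz": 0, "rx": 0, "ry": 0, "rz": 0}])

```text
clock: 6.12
ee_pos: [0.5193, 0.1357, 0.2089]
orientation: [-3.104, 0.456, -0.009]
force: [-0.5, -0.5, -0.6]
width: -0.0
```

```bash
python3 -c "
from h import *
rel((0,.12,.205))
from cell import robot
print(robot.get_state()['qpos'])"
```

```text
t 6.125 tcp gate [-0.0908  0.1278  0.1089] z 0.2089 w -0.0 F gate [-0.38 -0.65 -0.63]
toolx yaw -0.2917 toolz [ 0.006  0.003 -1.   ] delta [0.0907 0.0081 0.0043]
[-0.42216526  0.402343    0.08383402  2.06228059 -0.054586    0.67205332
 -2.16500846]
```

Request:
arm_command(deltas=[{"tx": 0, "ty": 0, "tz": 0, "rx": 0, "ry": 0, "rz": -10}, {"tx": 0, "ty": 0, "tz": 0, "rx": 0, "ry": 0, "rz": -10}, {"tx": 0, "ty": 0, "tz": 0, "rx": 0, "ry": 0, "rz": -10}, {"tx": 0, "ty": 0, "tz": 0, "rx": 0, "ry": 0, "rz": -10}, {"tx": 0, "ty": 0, "tz": 0, "rx": 0, "ry": 0, "rz": -10}, {"tx": 0, "ty": 0, "tz": 0, "rx": 0, "ry": 0, "rz": -10}, {"tx": 0, "ty": 0, "tz": 0, "rx": 0, "ry": 0, "rz": -10}, {"tx": 0, "ty": 0, "tz": 0, "rx": 0, "ry": 0, "rz": -10}])

```text
clock: 7.12
ee_pos: [0.5166, 0.1304, 0.2058]
orientation: [2.674, 1.648, -0.001]
force: [0.1, 0.1, 0.3]
width: 0.0001
```

Request:
arm_command(deltas=[{"tx": 0, "ty": 0, "tz": 0, "rx": 0, "ry": 0, "rz": -10}, {"tx": 0, "ty": 0.045, "tz": 0, "rx": 0, "ry": 0, "rz": 0}, {"tx": 0, "ty": 0.045, "tz": 0, "rx": 0, "ry": 0, "rz": 0}, {"tx": 0, "ty": 0, "tz": 0, "rx": 0, "ry": 0, "rz": 0}])

```text
clock: 7.62
ee_pos: [0.6054, 0.1023, 0.2053]
orientation: [2.529, 1.863, 0.0]
force: [-0.9, 1.9, -0.3]
width: 0.0003
```

```bash
python3 look.py 4 "(-.001,.10,.147)"
```

```text
t 7.625 tcp gate [0.0013 0.1209 0.1053] z 0.2053 w 0.0003 F gate [-1.37  1.54 -0.27]
toolx yaw 1.27 toolz [ 0.001 -0.    -1.   ] delta [-0.0209 -0.0022  0.0583]
ball [241  12  23  24 271] [253.2  24. ]
f,a [-0.037  0.738] gate knob [-0.0059 -0.1076  0.0382]
```

View pics/m4.png

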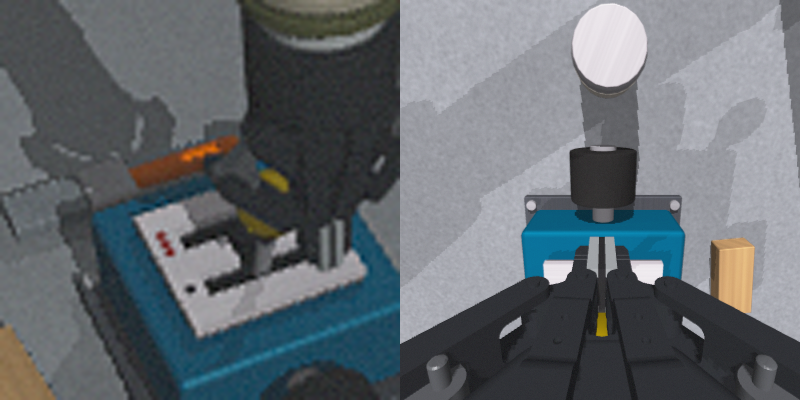

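Request:
arm_command(deltas=[{"tx": 0, "ty": -0.002, "tz": 0.03, "rx": 0, "ry": 0, "rz": 0}, {"tx": 0, "ty": 0, "tz": 0.028, "rx": 0, "ry": 0, "rz": 0}, {"tx": -0.015, "ty": 0, "tz": 0, "rx": 0, "ry": 0, "rz": 0}, {"tx": -0.015, "ty": 0, "tz": 0, "rx": 0, "ry": 0, "rz": 0}, {"tx": -0.012, "ty": 0, "tz": 0, "rx": 0, "ry": 0, "rz": 0}, {"tx": -0.008, "ty": 0, "tz": 0, "rx": 0, "ry": 0, "rz": 0}, {"tx": -0.008, "ty": 0, "tz": 0, "rx": 0, "ry": 0, "rz": 0}, {"tx": 0, "ty": 0, "tz": 0, "rx": 0, "ry": 0, "rz": 0}])

```text
clock: 8.72
ee_pos: [0.5841, 0.0495, 0.1486]
orientation: [2.526, 1.868, 0.0]
force: [-0.4, -0.5, 0.2]
width: -0.0001
```

```bash
python3 look.py 5 "(-.001,0,.147)"
```

```text
t 8.725 tcp gate [-0.0037  0.0642  0.0486] z 0.1486 w -0.0001 F gate [-0.23 -0.55  0.17]
toolx yaw 1.2734 toolz [ 0. -0. -1.] delta [-0.0642  0.0028  0.0016]
ball [236  12  28  25 328] [251.6  24.5]
f,a [-0.028  0.741] gate knob [-0.0045 -0.1079  0.038 ]
```

View pics/m5.png

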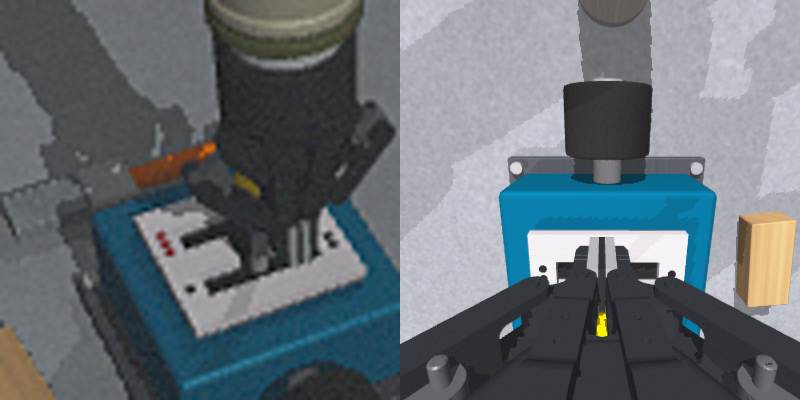

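Request:
arm_command(deltas=[{"tx": -0.008, "ty": 0.001, "tz": 0, "rx": 0, "ry": 0, "rz": 0}, {"tx": -0.009, "ty": 0.001, "tz": 0, "rx": 0, "ry": 0, "rz": 0}, {"tx": -0.009, "ty": 0, "tz": 0, "rx": 0, "ry": 0, "rz": 0}, {"tx": -0.009, "ty": 0, "tz": 0, "rx": 0, "ry": 0, "rz": 0}, {"tx": -0.009, "ty": 0, "tz": 0, "rx": 0, "ry": 0, "rz": 0}, {"tx": -0.009, "ty": 0, "tz": 0, "rx": 0, "ry": 0, "rz": 0}, {"tx": -0.007, "ty": 0, "tz": 0, "rx": 0, "ry": 0, "rz": 0}, {"tx": 0, "ty": 0, "tz": 0, "rx": 0, "ry": 0, "rz": 0}])

```text
clock: 9.82
ee_pos: [0.5679, -0.009, 0.1481]
orientation: [2.527, 1.867, -0.002]
force: [-0.0, -0.5, -0.7]
width: 0.0004
```

```bash
python3 look.py 6 "(-.001,-.0085,.147)"
```

```text
t 9.825 tcp gate [-0.0022  0.0035  0.0481] z 0.1481 w 0.0004 F gate [ 0.12 -0.5  -0.72]
toolx yaw 1.2728 toolz [-0.001 -0.001 -1.   ] delta [-0.012   0.0012  0.0011]
ball [240  15  15  21 159] [248.6  24.1]
f,a [-0.012  0.744] gate knob [-0.0019 -0.1084  0.0377]
```

View pics/m6.png

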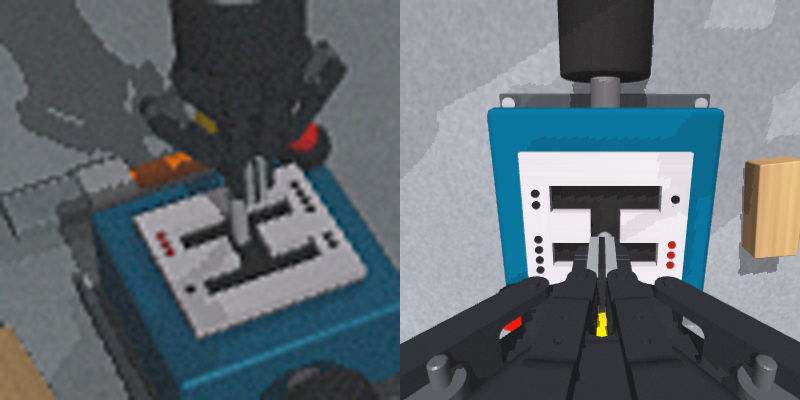

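Request:
arm_command(deltas=[{"tx": -0.005, "ty": 0, "tz": 0, "rx": 0, "ry": 0, "rz": 0}, {"tx": -0.004, "ty": 0, "tz": 0, "rx": 0, "ry": 0, "rz": 0}, {"tx": -0.003, "ty": 0, "tz": 0, "rx": 0, "ry": 0, "rz": 0}, {"tx": 0, "ty": 0, "tz": 0, "rx": 0, "ry": 0, "rz": 0}])

```text
clock: 10.42
ee_pos: [0.5647, -0.0198, 0.1482]
orientation: [-2.526, -1.868, 0.001]
force: [1.8, -1.0, 0.5]
width: -0.0002
```

```bash
python3 -c "
from h import *
rel((-.001,.06,.147))"
```

```text
t 10.425 tcp gate [-0.0021 -0.0077  0.0482] z 0.1482 w -0.0002 F gate [ 1.99 -0.48  0.48]
toolx yaw 1.2736 toolz [-0. -0. -1.] delta [0.0678 0.001  0.0012]
```

Request:
arm_command(deltas=[{"tx": 0.03, "ty": 0, "tz": 0, "rx": 0, "ry": 0, "rz": 0}, {"tx": 0.04, "ty": 0, "tz": 0, "rx": 0, "ry": 0, "rz": 0}, {"tx": 0, "ty": -0.05, "tz": -0.03, "rx": 0, "ry": 0, "rz": 0}, {"tx": 0, "ty": -0.06, "tz": -0.03, "rx": 0, "ry": 0, "rz": 10}, {"tx": 0, "ty": 0, "tz": 0, "rx": 0, "ry": 0, "rz": 10}, {"tx": 0, "ty": 0, "tz": 0, "rx": 0, "ry": 0, "rz": 10}, {"tx": 0, "ty": 0, "tz": 0, "rx": 0, "ry": 0, "rz": 10}, {"tx": 0, "ty": 0, "tz": 0, "rx": 0, "ry": 0, "rz": 10}])

```text
clock: 11.42
ee_pos: [0.4841, 0.0783, 0.2065]
orientation: [3.08, 0.617, 0.0]
force: [0.6, -0.2, 0.7]
width: -0.0002
```

Request:
arm_command(deltas=[{"tx": 0, "ty": 0, "tz": 0, "rx": 0, "ry": 0, "rz": 10}, {"tx": 0, "ty": 0, "tz": 0, "rx": 0, "ry": 0, "rz": 10}, {"tx": 0, "ty": 0, "tz": 0, "rx": 0, "ry": 0, "rz": 10}, {"tx": 0, "ty": 0, "tz": 0, "rx": 0, "ry": 0, "rz": 10}, {"tx": 0, "ty": 0, "tz": 0, "rx": 0, "ry": 0, "rz": 0}])

```text
clock: 12.05
ee_pos: [0.4841, 0.0785, 0.2064]
orientation: [3.107, -0.462, 0.0]
force: [0.3, -0.0, -0.2]
width: 0.0004
```

```bash
python3 look.py 7 "(-.07,-.042,.147)"
```

```text
t 12.05 tcp gate [-0.1079  0.0629  0.1064] z 0.2064 w 0.0004 F gate [ 0.33  0.09 -0.2 ]
toolx yaw -0.2954 toolz [ 0. -0. -1.] delta [0.0379 0.1048 0.0594]
ball [255  12   9  20  68] [259.5  21.6]
f,a [-0.075  0.729] gate knob [-0.0121 -0.1063  0.039 ]
ball [283 127  15  16 181] [289.8 134.7]
f,a [-0.009  0.257] gate knob [-0.0015 -0.0407  0.0747]
```

View pics/m7.png

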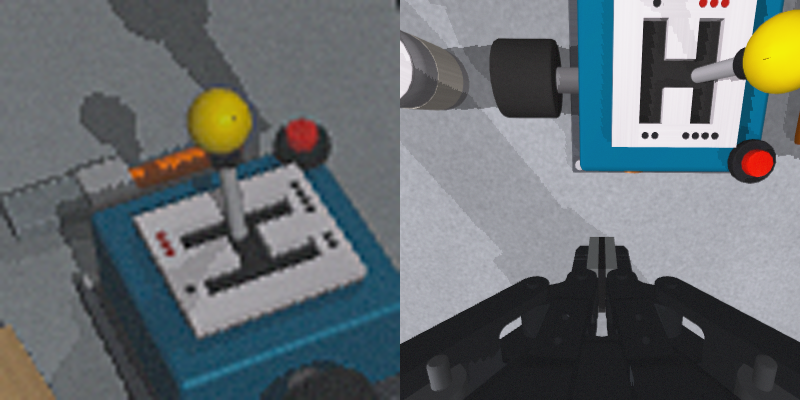

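Request:
arm_command(deltas=[{"tx": 0, "ty": 0.05, "tz": 0, "rx": 0, "ry": 0, "rz": 0}, {"tx": 0, "ty": 0.055, "tz": 0, "rx": 0, "ry": 0, "rz": 0}, {"tx": 0, "ty": 0, "tz": 0.03, "rx": 0, "ry": 0, "rz": 0}, {"tx": 0.02, "ty": 0, "tz": 0.029, "rx": 0, "ry": 0, "rz": 0}, {"tx": 0.02, "ty": 0, "tz": 0, "rx": 0, "ry": 0, "rz": 0}, {"tx": 0.02, "ty": 0, "tz": 0, "rx": 0, "ry": 0, "rz": 0}, {"tx": 0, "ty": 0, "tz": 0, "rx": 0, "ry": 0, "rz": 0}])

```text
clock: 13.02
ee_pos: [0.5119, -0.0399, 0.1471]
orientation: [-3.107, 0.462, -0.001]
force: [-1.4, -0.8, -0.3]
width: -0.0004
```

```bash
python3 look.py 8 "(.024,-.042,.147)"
```

```text
t 13.025 tcp gate [-0.0468 -0.0424  0.0471] z 0.1471 w -0.0004 F gate [-1.13 -1.2  -0.32]
toolx yaw -0.2951 toolz [ 0.001  0.    -1.   ] delta [ 0.0708 -0.0004  0.0001]
ball [243  12  21  23 256] [254.9  23.4]
f,a [-0.048  0.736] gate knob [-0.0076 -0.1073  0.0385]
ball [283 128  15  15 173] [289.9 134.8]
f,a [-0.008  0.251] gate knob [-0.0013 -0.0398  0.075 ]
```

View pics/m8.png

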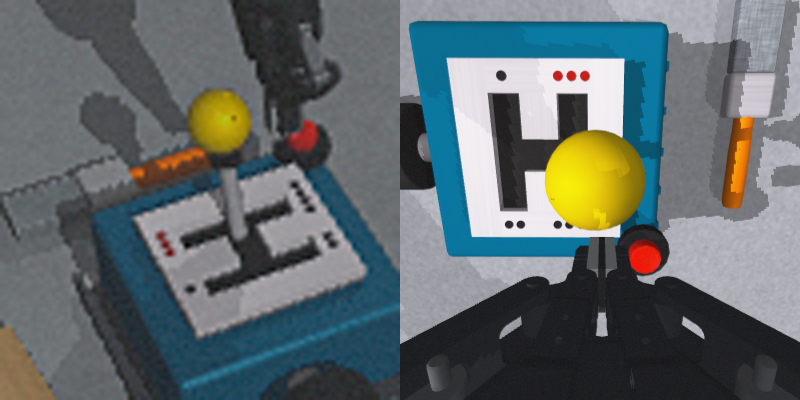

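Aligned behind the knob (centred at about px (595,180) above the fingers at (602,245)). Pushing forward.

Request:
arm_command(deltas=[{"tx": 0.01, "ty": 0, "tz": 0, "rx": 0, "ry": 0, "rz": 0}, {"tx": 0.009, "ty": 0, "tz": 0, "rx": 0, "ry": 0, "rz": 0}, {"tx": 0.009, "ty": 0, "tz": 0, "rx": 0, "ry": 0, "rz": 0}, {"tx": 0.009, "ty": 0, "tz": 0, "rx": 0, "ry": 0, "rz": 0}, {"tx": 0.009, "ty": 0, "tz": 0, "rx": 0, "ry": 0, "rz": 0}, {"tx": 0.009, "ty": 0, "tz": 0, "rx": 0, "ry": 0, "rz": 0}, {"tx": 0.007, "ty": 0, "tz": 0, "rx": 0, "ry": 0, "rz": 0}, {"tx": 0, "ty": 0, "tz": 0, "rx": 0, "ry": 0, "rz": 0}])

```text
clock: 14.12
ee_pos: [0.5707, -0.0579, 0.1471]
orientation: [3.107, -0.465, 0.001]
force: [-0.3, 0.3, -1.0]
width: -0.0002
```

```bash
python3 look.py 9 "(.025,-.042,.147)"
```

```text
t 14.125 tcp gate [ 0.0147 -0.0424  0.0471] z 0.1471 w -0.0002 F gate [-0.34  0.19 -0.97]
toolx yaw -0.2971 toolz [ 0. -0. -1.] delta [ 0.0103 -0.0004  0.0001]
ball [266 135  15  16 180] [273.1 142.7]
f,a [0.29  0.255] gate knob [ 0.0457 -0.0386  0.0684]
```

View pics/m9.png

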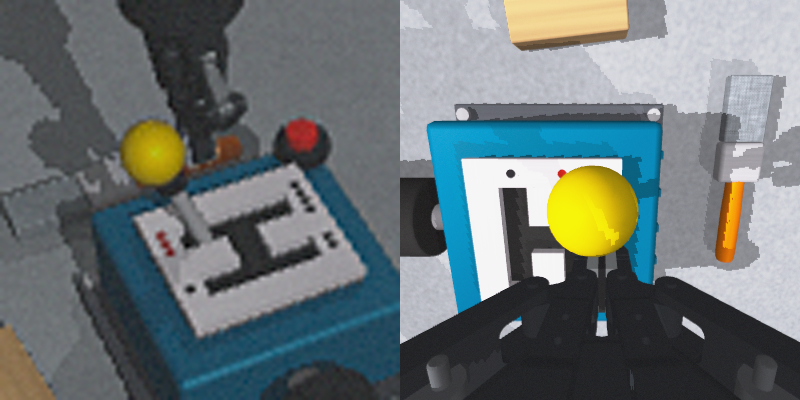

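Another ~11 mm to the end stop, gently, watching force.

Request:
arm_command(deltas=[{"tx": 0.004, "ty": 0, "tz": 0, "rx": 0, "ry": 0, "rz": 0}, {"tx": 0.004, "ty": 0, "tz": 0, "rx": 0, "ry": 0, "rz": 0}, {"tx": 0.003, "ty": 0, "tz": 0, "rx": 0, "ry": 0, "rz": 0}, {"tx": 0, "ty": 0, "tz": 0, "rx": 0, "ry": 0, "rz": 0}])

```text
clock: 14.72
ee_pos: [0.5808, -0.0609, 0.1472]
orientation: [3.107, -0.465, 0.0]
force: [-1.1, 0.1, -0.1]
width: 0.0
```

Request:
arm_command(deltas=[{"tx": 0.001, "ty": 0, "tz": 0, "rx": 0, "ry": 0, "rz": 0}, {"tx": 0, "ty": 0, "tz": 0, "rx": 0, "ry": 0, "rz": 0}])

```text
clock: 14.98
ee_pos: [0.5813, -0.061, 0.1472]
orientation: [3.107, -0.464, -0.001]
force: [-1.5, 0.9, -2.0]
width: -0.0001
```

```bash
python3 look.py 10 "(.026,-.042,.147)"
```

```text
t 14.975 tcp gate [ 0.0258 -0.0424  0.0472] z 0.1472 w -0.0001 F gate [-1.68  0.42 -2.  ]
toolx yaw -0.2968 toolz [-0.  0. -1.] delta [ 0.0002 -0.0004  0.0002]
ball [263 138  15  15 181] [269.6 145.1]
f,a [0.357 0.254] gate knob [ 0.056  -0.0377  0.0651]
```

Request:
arm_command(deltas=[{"tx": 0.001, "ty": 0, "tz": 0, "rx": 0, "ry": 0, "rz": 0}, {"tx": 0.001, "ty": 0, "tz": 0, "rx": 0, "ry": 0, "rz": 0}, {"tx": 0, "ty": 0, "tz": 0, "rx": 0, "ry": 0, "rz": 0}])

```text
clock: 15.45
ee_pos: [0.5826, -0.0614, 0.1469]
orientation: [-3.107, 0.464, 0.003]
force: [-5.0, 1.9, -2.0]
width: 0.0003
```

Request:
arm_command(deltas=[{"tx": 0.001, "ty": 0, "tz": 0, "rx": 0, "ry": 0, "rz": 0}, {"tx": 0, "ty": 0, "tz": 0, "rx": 0, "ry": 0, "rz": 0}])

```text
clock: 15.7
ee_pos: [0.5832, -0.0616, 0.1468]
orientation: [-3.107, 0.464, 0.004]
force: [-6.6, 2.1, -2.5]
width: -0.0002
```

Request:
arm_command(deltas=[{"tx": 0.002, "ty": 0, "tz": 0, "rx": 0, "ry": 0, "rz": 0}, {"tx": 0.001, "ty": 0, "tz": 0, "rx": 0, "ry": 0, "rz": 0}, {"tx": 0, "ty": 0, "tz": 0, "rx": 0, "ry": 0, "rz": 0}])

```text
clock: 16.08
ee_pos: [0.5848, -0.062, 0.1464]
orientation: [-3.107, 0.463, 0.009]
force: [-9.2, 4.2, -1.6]
width: -0.0
```

```bash
python3 look.py 11 "(.026,-.042,.147)"
```

```text
t 16.075 tcp gate [ 0.0293 -0.0423  0.0464] z 0.1464 w -0.0 F gate [-10.     1.3   -1.57]
toolx yaw -0.2961 toolz [-0.005  0.001 -1.   ] delta [-0.0033 -0.0003 -0.0006]
ball [262 138  16  16 181] [269.6 145.3]
f,a [0.36  0.251] gate knob [ 0.0563 -0.0372  0.0651]
```

View pics/m11.png

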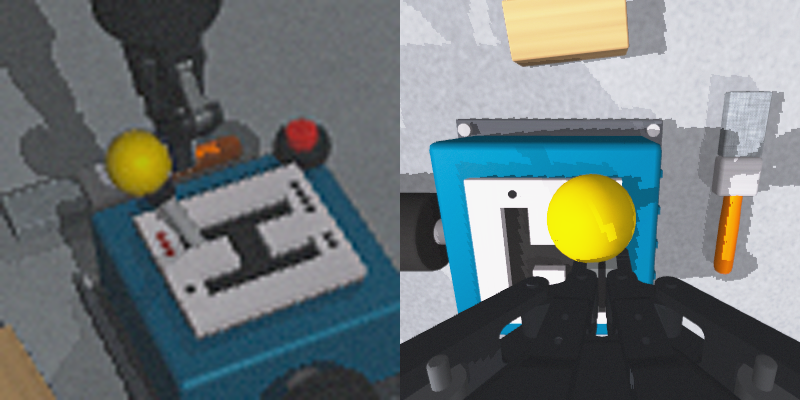

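Request:
arm_command(deltas=[{"tx": -0.01, "ty": 0, "tz": 0, "rx": 0, "ry": 0, "rz": 0}, {"tx": -0.03, "ty": 0, "tz": 0, "rx": 0, "ry": 0, "rz": 0}, {"tx": -0.04, "ty": 0, "tz": -0.03, "rx": 0, "ry": 0, "rz": 0}, {"tx": -0.04, "ty": 0, "tz": -0.04, "rx": 0, "ry": 0, "rz": 0}, {"tx": 0, "ty": 0.05, "tz": 0, "rx": 0, "ry": 0, "rz": 0}, {"tx": 0, "ty": 0.06, "tz": 0, "rx": 0, "ry": 0, "rz": 0}, {"tx": 0, "ty": 0.06, "tz": 0, "rx": 0, "ry": 0, "rz": 0}, {"tx": 0, "ty": 0, "tz": 0, "rx": 0, "ry": 0, "rz": 0}])

```text
clock: 17.18
ee_pos: [0.4222, -0.1953, 0.2182]
orientation: [3.103, -0.477, 0.005]
force: [0.1, 0.2, 0.5]
width: 0.0001
```

```bash
python3 look.py 12 "(.026,-.042,.147)"; python3 -c "
from h import *
a=imaging.grab_frame('top');b=cv2.imread('pics/scene12.png')
x=cv2.resize(a[135:300,230:480],(750,495),interpolation=2);cv2.imwrite('pics/top12.png',x)"
```

```text
t 17.175 tcp gate [-0.0875 -0.2172  0.1182] z 0.2182 w 0.0001 F gate [-0.    0.2   0.46]
toolx yaw -0.3052 toolz [ 0.003 -0.003 -1.   ] delta [ 0.1114 -0.1764  0.0713]
ball [263 138  15  15 179] [269.7 145.1]
f,a [0.356 0.252] gate knob [ 0.0558 -0.0374  0.0652]
```

View pics/m12.png

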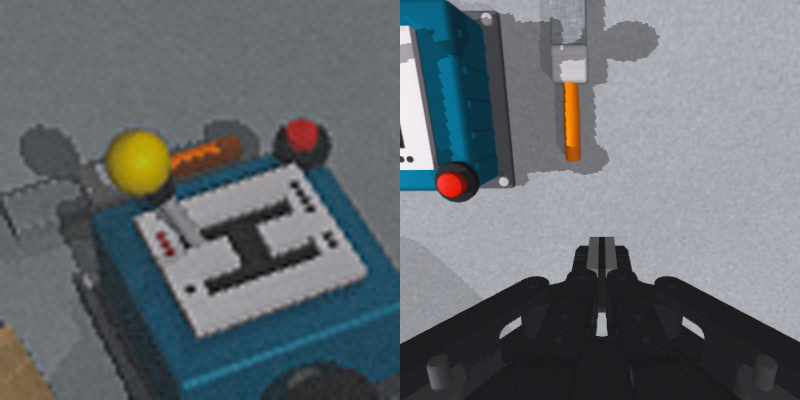

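View pics/top12.png

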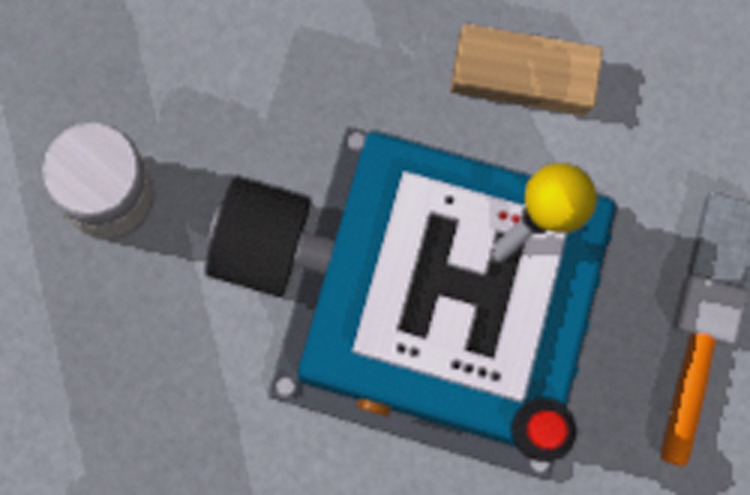

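The lever stays home at the far right slot, with the ball at top-crop px (560,197) by the red dots. The tin, brush, offcut and button look the same as in the first picture, and nothing touches the robot.

```bash
python3 -c "
from cell import robot
print(robot.close_job(), robot.get_state()['clock'])"
```

```text
the job is handed in; nothing more can be done
the job is handed in; nothing more can be done
```

The lever is in third gear, and I handed the job in at about 17.3 s. With shut fingers I pushed the knob forward along the left slot to the cross slot, then across to the right slot. From there I pushed it forward to the far end. I never gripped the knob or the stick.

- **End stop:** the knob stopped moving while the push force rose to about 10 N, so it was against the stop.
- **After backing off:** from the scene camera, fore is about 0.356 (the stop is 0.36) and across about 0.25. The slot ends by the three red dots. The estimate is good to about 2 mm at the knob.
- **Left alone:** the fingertips stayed more than 30 mm above the stop button. It and the tin, brush and offcut look unmoved in the last pictures; I compared these by eye, not by measurement.
- **Disagreements:** the knob position from the spotting network differed from the colour-blob measurement by about 10 mm in height. I used the blob, which fitted the lever geometry. The gate centre from the two cameras differed by about 2–3 mm, so I used a value between them.

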